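Tip the first red ball to the rim

TASK

Pupils are about to take a ball with tweezers from the clear tube with the red thumb plate, which swings on a stiff tilting stand. Press that plate down slowly until the first red ball has rolled up against the rim and stop right there, with the mouth only a little below level: both red balls must stay in the tube. Then let go, and leave the tube with the green plate alone.

Things in the scene. Friction and masses are not known exactly. Their poses are not given: they have to be found in the camera images.
- red_tube (a joint): Tilt of the clear tube with the red thumb plate, rad: 0 level, negative mouth up, positive mouth down; starts about -0.4. Stiff friction hinge: about 3 to 4 N down on the thumb plate turns it; it stays where left. Its axis is level, 115 mm above the table, between the uprights of a fixed grey stand, and crosses the tube's centre line 84 mm behind the mouth. Past level the balls roll to the mouth.
- red_rim (a point): Centre of the mouth's outer face. x: along the tube, out of the mouth; y: along the hinge axis; z: up from the tube. Tube: 42 mm outside, 36 mm inside, 119 mm long. The rim is a white ring 44 mm across, 5 mm thick, with a 25 mm hole; its 5.5 mm sill stops a slowly rolling ball, but a fast ball, or a steep tilt, goes over it.
- red_plate (a point): Centre of the top face of the red thumb plate, 34 mm along the tube, 42 mm across, 6 mm thick, fixed above the tube near the mouth: 62 mm ahead of the hinge axis and 39 mm above the tube's centre line. Axes as for the rim. Push it down here, following its arc.
- red_ball_front_center (a point): Centre of the first red ball, the one nearer the mouth (22 mm in diameter, about 40 g). It starts about 80 mm behind the mouth; lying against the rim's sill, its centre is about 15 mm behind the mouth's outer face.
- red_ball_back_center (a point): Centre of the second red ball (22 mm, about 40 g), behind the first one; it rolls after it.
- green_rim (a point): Centre of the mouth of the other tube, the same in all but colour: green thumb plate, two green balls. It must not be moved. Axes as for the red rim.

How it is judged (in metres and radians):
At the end, for the whole second after the job is handed in: The first red ball lies against the rim (its centre 3 to 27 mm behind the mouth's outer face), the second is still in the tube behind it, the tube is left standing with its mouth below level by no more than 24 degrees (0.42 rad), and the green tube is where it was (within 10 mm) (x of red_ball_front_center in the frame of red_rim between -0.027 and -0.003 m and x of red_ball_back_center in the frame of red_rim below -0.02 m and distance between red_ball_front_center and red_rim below 0.035 m and distance between red_ball_back_center and red_rim below 0.1 m and value of joint red_tube between 0 and 0.42 rad and velocity of joint red_tube below 0.05 rad/s and distance of green_rim from where it was at the start of the episode below 0.01 m); the robot touches nothing.
It fails at once if a red ball leaves the tube (x of any of red_ball_front_center, red_ball_back_center in the frame of red_rim above 0.003 m).
It fails at once if the red tube is tipped more than 24 degrees (0.42 rad) past level (value of joint red_tube above 0.42 rad).
It fails at once if the red tube is jerked: it turns faster than 3 rad/s (velocity of joint red_tube above 3 rad/s).
It fails at once if the green tube is moved by more than 10 mm (distance of green_rim from where it was at the start of the episode above 0.01 m).
It also fails if it takes over 42 s, if anything falls off the work surface, if the arm or the gripper's body presses on something with over 40 N, if the wrist force passes 120 N, or if a joint passes its speed limit or range.

ROBOT

A 6-joint arm with a two-finger parallel gripper is mounted at the origin on the work surface. World frame = base frame: x ahead of the robot, y to its left, z up, the work surface at z = 0. Lengths are in mm, angles in rad, forces in N, time in s.
With the tool pointing down it reaches from about 275 to 750 mm from the base axis. Payload 10.2 kg.
Tool frame: the origin (TCP) lies at the very end of the fingers, on their centre line; the grasp point (between the pads) lies 19 mm behind it; z points along the fingers, x is the direction in which the jaws open and shut, and the axes are right-handed (so a half turn about z gives the same grasp; the last joint's range is limited). The gripper opens to 85 mm and grips with 20 to 120 N. Pads are 22 mm wide; open, the fingers measure 114 mm over their backs; the gripper's body (76 mm by 85 mm) begins 54 mm behind the grasp point. The pads swing forward as they close: fully open they stand 13 mm farther back than shut.
Start: joints at [0.991, 0.313, 1.498, -0, 1.331, -0.223], TCP at [183.384, 491.937, 231.294] pointing down, gripper open.
Joint ranges: [-2.94, 2.94], [-0.97, 2.17], [0.19, 2.56], [-1.23, 4.37], [0.02, 3.11], [-2.88, 2.88]. Speed limits (rad/s): [2.39, 2.39, 3.01, 3.14, 3.14, 3.14].

INTERFACE

Orientations are given as a unit quaternion [w, x, y, z].
In Python, from rig import ctrl, cams gives the robot as it stands.
- The arm moves only by the tool play_rows, never from a script. Its argument "steps" is a list of rows, each a list of 2 entries, a list of its own where there are three numbers: the shift along the tool's x, y, z normalised to -1 to 1, where 1 is 0.75 m, then the turn, a rotation vector about the tool's x, y, z normalised to -1 to 1, where 1 is 45 degrees. A call has 1 to 20 rows; each row shifts and turns the commanded pose from where the row before left it, along the tool's axes as they then stand; what a row does not reach is not made up. A row lasts 1/10 s, in which the tool goes at most 50 mm and 8.59 degrees, less where a joint would pass 70% of its speed; a pose out of reach is approached as far as the arm can. A call with a number of a shift or a turn outside -1 to 1 is refused whole. A call with a gripper value outside its range is refused whole. "grip" is the closure, from 0 (fully open) to 1 (shut), set as the call begins (left out, the last holds). The fingers move at their own pace and stop on an object; "squeeze" is the grip in N (left out, the last holds). Time passes only in rows, so rows that do not move let the fingers close. It gives the time, the measured TCP pose, the force and the opening at its end, in the units of the state.
- ctrl.sense(): the state, without advancing time (a new reading comes with each control period).
- cams.capture(name): name is "scene" or "top" or "wrist"; returns the picture (480x640x3 uint8, red, green, blue); there is no depth.
- cams.camera_info(name): a dict with "fx", "fy", "cx", "cy" (pixels), "xyz" and "attitude" of the camera in the world. Camera axes: x right, y up, looking along -z (the intrinsics and any distortion apply to the point x, -y, -z); pixel columns grow to the right and rows downward; lengths in mm; the calibration is good to about 2 mm. The wrist camera is an equidistant fisheye: a pixel r from the principal point sees the ray r / f radians off the axis. A picture is of the moment at which its call begins: read the wrist's pose just before it. camera_info takes no time and is no camera call; for the wrist camera it gives the pose at the moment of the call.
- ctrl.finish_job(): hands the job in, once; it reports no verdict.
Trained networks look in the newest picture that a camera, given by its name, has taken for a name from the list of things; names that differ only in an ending like _2 or _b are one class to them, and where a whole thing is asked for, a point or a joint stands for the part that bears it (a point fixed in the world has none). Each returns a list of dicts, best first, with "p" (0 to 1); they miss things now and then, are a little off and sometimes report something else, mostly with a low value. They report only what shows in the picture. A call takes as long as a camera call.
- cams.search_frame(camera, thing): "rect" ([centre column, centre row, width, height] in pixels, round what is visible of it).
- cams.tip_of(camera, thing): "pixel" ([column, row] in pixels: a listed point, or the origin of a listed thing).
The state is a dict: "time_s": time; "joints": joint angles; "dq": joint speeds; "tau": joint torques, N m; "eef_pos": TCP position; "ee_rot": TCP orientation; "force": force on the tool from outside, world axes, zero at the start; "wrist_torque": the same for the moment, N m; "grip_width": opening from 0.0 (shut) to 1.0 (fully open).
Only numpy, scipy, OpenCV 4.12 (cv2) and the standard library are available. Lean on these libraries where they do the work, as an engineer would, in place of code of your own. Each camera call takes 0.05 s, during which the arm holds its last target.

## Working session

There is one attempt and no reset: what is moved stays moved. The work goes in short steps, Python scripts to look and compute and a tool call to move; the robot and the scene stay as the last step left them, time stands still between calls to the robot, and variables do not carry over. Pictures are saved under pics/ and viewed, and the job is handed in when it is done.

Besides the shell and the picture viewer there is one more tool, called as a command line: name --argument value ..., lists and objects as JSON in quotes. play_rows: Moves the arm, as the interface text tells. Its arguments: {"type":"object","properties":{"steps":{"type":"array"},"grip":{"type":"number"},"squeeze":{"type":"number"}},"required":["steps"]}

```bash
mkdir -p pics; ls
python3 - <<'E'
from rig import ctrl,cams
import cv2
s=ctrl.sense();print(s)
for n in ("scene","top","wrist"):
    print(n,cams.camera_info(n))
    im=cams.capture(n);cv2.imwrite(f"pics/{n}0.png",im[:,:,::-1])
    for t in ("red_plate","red_rim","red_ball_front_center","red_ball_back_center","green_rim"):
        print(t,[(d['p'],d['pixel']) for d in cams.tip_of(n,t)[:3]])
E
```

```text
pics
{'time_s': 0.0, 'joints': array([ 9.90596650e-01,  3.13432554e-01,  1.49845368e+00, -1.42751500e-05,
        1.33097909e+00, -2.23397254e-01]), 'dq': array([ 0.00039438,  0.00047185,  0.00037202, -0.00120557,  0.00108126,
       -0.00032679]), 'tau': array([ 1.58548746e-04, -4.12265396e+01, -2.59740740e+01, -1.56199385e-04,
        4.16933544e-03, -6.40763687e-06]), 'eef_pos': array([183.2395756 , 491.70725511, 230.73775045]), 'ee_rot': array([ 2.44584208e-04,  8.21363532e-01,  5.70404719e-01, -5.87494966e-04]), 'force': array([ 0.69200483, -0.40923949, -0.50055022]), 'wrist_torque': array([ 0.00104723,  0.04636667, -0.00557306]), 'grip_width': 1.001057212821476}
scene {'fx': 613.3700631536532, 'fy': 613.3700631536532, 'cx': 324.2479570701232, 'cy': 251.3799544614265, 'xyz': array([1315.68354101,  -60.02816409,  825.96119893]), 'attitude': array([0.66255169, 0.31051458, 0.28663724, 0.61842142])}
red_plate [(0.64, [199.7, 259.6])]
red_rim [(0.75, [203.2, 285.9])]
red_ball_front_center []
red_ball_back_center []
green_rim [(0.76, [466.9, 289.6])]
top {'fx': 446.1307701055897, 'fy': 446.1307701055897, 'cx': 318.68611255094925, 'cy': 234.05354116856284, 'xyz': array([426.20420914,   3.42804778, 790.42876714]), 'attitude': array([-0.608197  , -0.06361791,  0.07849833,  0.78732914])}
red_plate [(0.69, [442.0, 204.3])]
red_rim [(0.7, [427.9, 185.6])]
red_ball_front_center [(0.59, [427.0, 187.6])]
red_ball_back_center []
green_rim [(0.67, [144.3, 237.4])]
wrist {'fx': 371.64829954431775, 'fy': 371.64829954431775, 'cx': 317.52382955451856, 'cy': 243.18844142017448, 'xyz': array([120.79216578, 515.5909232 , 372.79221924]), 'attitude': array([ 0.81423894, -0.11071733, -0.07618941,  0.56475817])}
red_plate []
red_rim []
red_ball_front_center []
red_ball_back_center []
green_rim []
```

View pics/scene0.png

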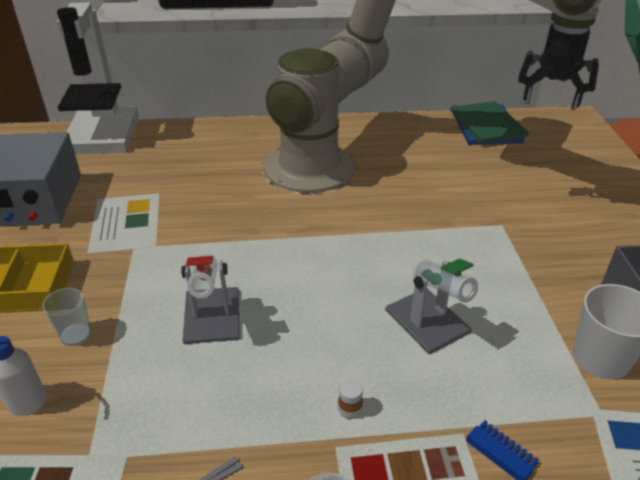

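View pics/top0.png

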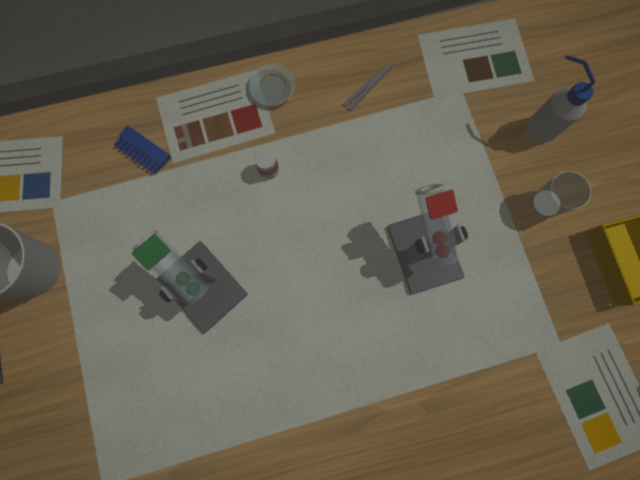

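The red tube is on the right in the top view (plate ≈ (442,204), axis knobs ≈ (422,245) and (460,233)). The green tube is on the left. Next I zoom in on the red tube for a pose fit.

Run:
```python
import cv2
a=cv2.imread('pics/top0.png')[170:300,370:490];cv2.imwrite('pics/topz.png',cv2.resize(a,None,fx=4.5,fy=4.5,interpolation=cv2.INTER_CUBIC))
a=cv2.imread('pics/scene0.png')[245:345,165:265];cv2.imwrite('pics/scz.png',cv2.resize(a,None,fx=6,fy=6,interpolation=cv2.INTER_CUBIC))
import numpy as np
for n in('top','scene'):
    im=cv2.imread(f'pics/{n}0.png').astype(int)
    m=((im[:,:,2]>110)&(im[:,:,1]<70)&(im[:,:,0]<70)).astype('uint8')
    k,l,st,c=cv2.connectedComponentsWithStats(m)
    for i in range(1,k):
        if st[i,4]>50:
            print(n,st[i],c[i]); 
            cs,_=cv2.findContours((l==i).astype('uint8'),0,1); print(cv2.boxPoints(cv2.minAreaRect(cs[0])).round(1).tolist())
```

```text
top [428 190  29  27 529] [442.38185255 203.58034026]
[[426.79998779296875, 197.1999969482422], [452.1000061035156, 190.0], [457.79998779296875, 209.89999389648438], [432.5, 217.1999969482422]]
scene [186 257  26   9 170] [198.91764706 260.5       ]
[[185.5, 258.1000061035156], [210.89999389648438, 255.89999389648438], [211.5, 262.8999938964844], [186.10000610351562, 265.1000061035156]]
scene [351 455  37  25 770] [369.13636364 467.6987013 ]
[[350.79998779296875, 457.6000061035156], [384.3999938964844, 453.79998779296875], [387.20001220703125, 479.0], [353.6000061035156, 482.70001220703125]]
```

View pics/topz.png

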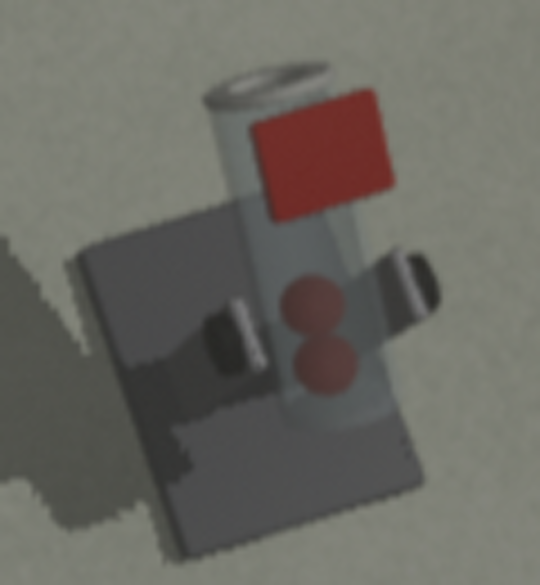

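View pics/scz.png

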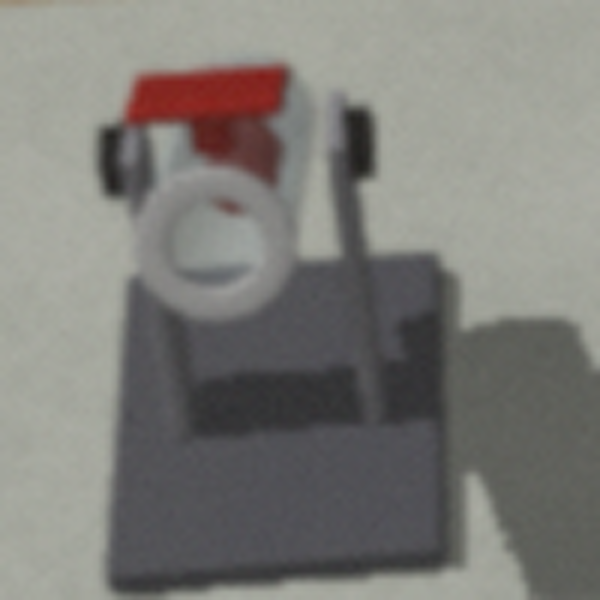

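```bash
cat > h.py <<'E'
import numpy as np
from scipy.spatial.transform import Rotation as R
from scipy.optimize import least_squares
def proj(info,P):
    q=info['attitude']; r=R.from_quat([q[1],q[2],q[3],q[0]])
    p=r.inv().apply(np.atleast_2d(P)-info['xyz']); x,y,z=p[:,0],-p[:,1],-p[:,2]
    return np.c_[info['fx']*x/z+info['cx'],info['fy']*y/z+info['cy']]
def pts(h,L):  # h: x,y,yaw,tilt ; L in tube coords from hinge (x along,y,z)
    x,y,yaw,t=h
    return np.array([x,y,115])+R.from_euler('ZY',[yaw,t]).apply(L)
E
python3 - <<'E'
from h import *
from rig import cams
it,isc=cams.camera_info('top'),cams.camera_info('scene')
LT=np.array([[79,21,39],[79,-21,39],[45,-21,39],[45,21,39],[84,0,0]],float)
PT=np.array([[425.6,197.8],[453.3,190],[457.6,211.1],[431.1,219.1],[429.6,188.9]])
LS=np.array([[45,-21,39],[45,21,39],[84,0,0]],float)
PS=np.array([[165+135/6,245+78/6],[165+287/6,245+67/6],[201.3,285.5]])
PT-=.5;PS-=.5
f=lambda h:np.r_[(proj(it,pts(h,LT))-PT).ravel(),(proj(isc,pts(h,LS))-PS).ravel()]
s=least_squares(f,[470,-190,0,-.4]);print(s.x,f(s.x).round(1))
h=s.x
for t in (h[3],0,.1,.2):
    print(t,pts([*h[:3],t],[62,0,39]).round(1),pts([*h[:3],t],[62,-15,39]).round(1))
E
```

```text
[ 5.03703204e+02 -2.08569995e+02  4.48267847e-02 -3.73746461e-01] [-0.1 -0.4  0.  -1.   1.   0.6 -0.   1.1 -0.5 -0.6  0.2 -0.8  0.6 -0.8
 -0.2  1.4]
-0.37374646079105706 [ 547.1 -206.6  173.9] [ 547.8 -221.6  173.9]
0 [ 565.6 -205.8  154. ] [ 566.3 -220.8  154. ]
0.1 [ 569.2 -205.6  147.6] [ 569.9 -220.6  147.6]
0.2 [ 572.1 -205.5  140.9] [ 572.8 -220.5  140.9]
```

Both pictures fit within about 1 px: hinge at (504, -209), yaw 0.045, tilt -0.374, plate at (547, -207, 174). I'll shut the gripper, lift, turn the jaw line across the tube and move over the plate.

play_rows --steps '[[[0,0,-0.027],[0,0,-0.17]],[[0,0,-0.027],[0,0,-0.17]],[[0,0,-0.027],[0,0,-0.17]],[[-0.056,0.026,0],[0,0,0]],[[-0.056,0.026,0],[0,0,0]],[[-0.056,0.026,0],[0,0,0]],[[-0.056,0.026,0],[0,0,0]],[[-0.056,0.026,0],[0,0,0]],[[-0.056,0.026,0],[0,0,0]],[[-0.056,0.026,0],[0,0,0]],[[-0.056,0.026,0],[0,0,0]],[[-0.056,0.026,0],[0,0,0]],[[-0.056,0.026,0],[0,0,0]],[[-0.056,0.026,0],[0,0,0]],[[-0.056,0.026,0],[0,0,0]],[[-0.056,0.026,0],[0,0,0]],[[-0.056,0.026,0],[0,0,0]],[[-0.056,0.026,0],[0,0,0]],[[-0.056,0.026,0],[0,0,0]],[[-0.056,0.026,0],[0,0,0]]]' --grip 1 --squeeze 20

```text
time_s: 2.9
eef_pos: [546.4, -208.7, 292.0]
ee_rot: [0.0, 0.692, 0.722, 0.0]
force: [1.0, 0.4, 0.6]
grip_width: -0.003
```

play_rows --steps '[[[0,0,0.04],[0,0,0]],[[0,0,0.04],[0,0,0]],[[0,0,0.04],[0,0,0]],[[0,0,0],[0,0,0]]]'

```text
time_s: 3.3
eef_pos: [544.4, -206.1, 198.3]
ee_rot: [-0.004, 0.692, 0.722, -0.001]
force: [0.6, 0.6, 0.9]
grip_width: -0.002
```

```bash
cat > look.py <<'E'
import sys,cv2,numpy as np
from rig import ctrl,cams
k=sys.argv[1]; s=ctrl.sense();print(s['time_s'],s['eef_pos'].round(1),s['force'].round(1))
a=cams.capture('top')[170:300,370:490,::-1];b=cams.capture('scene')[230:345,150:270,::-1]
f=lambda i:cv2.resize(i,(400,int(i.shape[0]*400/i.shape[1])),interpolation=cv2.INTER_CUBIC)
a,b=f(a),f(b);h=min(len(a),len(b));cv2.imwrite(f'pics/l{k}.png',np.hstack([a[:h],b[:h]]))
E
python3 look.py 1
```

```text
3.3 [ 544.4 -206.1  198.3] [0.6 0.6 0.9]
```

View pics/l1.png

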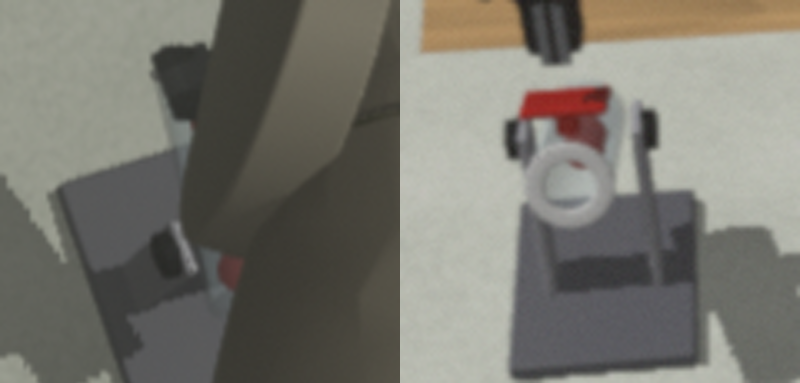

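play_rows --steps '[[[0,0,0.006],[0,0,0]],[[0,0,0.006],[0,0,0]],[[0,0,0.006],[0,0,0]],[[0,0,0.006],[0,0,0]],[[0,0.0023,0.0024],[0,0,0]],[[0,0.0023,0.0024],[0,0,0]],[[0,0.0023,0.0024],[0,0,0]],[[0,0.0023,0.0024],[0,0,0]],[[0,0.0023,0.0024],[0,0,0]],[[0,0.0023,0.0024],[0,0,0]],[[0,0.0023,0.0024],[0,0,0]],[[0,0.0023,0.0024],[0,0,0]],[[0,0.0023,0.0024],[0,0,0]],[[0,0,0],[0,0,0]]]'

```text
time_s: 4.8
eef_pos: [561.6, -206.2, 167.6]
ee_rot: [0.0, 0.691, 0.722, 0.0]
force: [0.9, 0.2, 2.2]
grip_width: -0.002
```

```bash
python3 look.py 2
```

```text
4.8 [ 561.6 -206.2  167.6] [0.9 0.2 2.2]
```

View pics/l2.png

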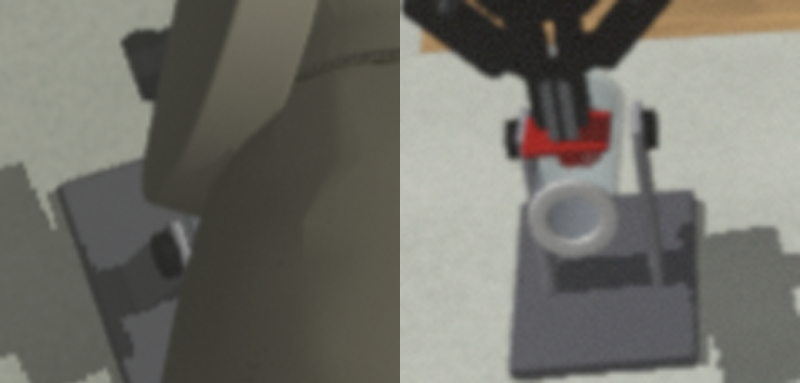

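```bash
cat > tilt.py <<'E'
from h import *
from rig import cams
import sys
i=cams.camera_info('scene')
H=[503.7,-208.6,.045]
for t in np.arange(-.4,.4,.05):
    p=proj(i,pts([*H,t],[84,0,0]))[0]; b=proj(i,pts([*H,t],[69,0,-7]))[0]
    print(round(t,2),p.round(1),((p-[150,230])/.3+[400,0]).round(0),((b-[150,230])/.3+[400,0]).round(0))
E
python3 tilt.py
```

```text
-0.4 [200.4 285.1] [568. 184.] [572. 187.]
-0.35 [200.7 287.5] [569. 192.] [573. 193.]
-0.3 [201.  289.9] [570. 200.] [574. 199.]
-0.25 [201.3 292.2] [571. 207.] [575. 205.]
-0.2 [201.6 294.4] [572. 215.] [575. 210.]
-0.15 [201.9 296.5] [573. 222.] [576. 216.]
-0.1 [202.2 298.6] [574. 229.] [577. 221.]
-0.05 [202.5 300.6] [575. 235.] [578. 226.]
-0.0 [202.8 302.5] [576. 242.] [579. 230.]
0.05 [203.1 304.2] [577. 247.] [580. 235.]
0.1 [203.4 305.9] [578. 253.] [581. 239.]
0.15 [203.8 307.5] [579. 258.] [581. 242.]
0.2 [204.1 308.9] [580. 263.] [582. 246.]
0.25 [204.4 310.3] [581. 268.] [583. 249.]
0.3 [204.7 311.5] [582. 272.] [584. 252.]
0.35 [205.  312.6] [583. 275.] [585. 254.]
```

Tilt is now about -0.18 (rim centre at row 218 in the zoom). I'll press to just short of level.

play_rows --steps '[[[0,0.0007,0.0019],[0,0,0]],[[0,0.0007,0.0019],[0,0,0]],[[0,0.0007,0.0019],[0,0,0]],[[0,0.0007,0.0019],[0,0,0]],[[0,0.0007,0.0019],[0,0,0]],[[0,0.0007,0.0019],[0,0,0]],[[0,0.0007,0.0019],[0,0,0]],[[0,0,0.0019],[0,0,0]],[[0,0,0],[0,0,0]]]'

```text
time_s: 5.8
eef_pos: [565.3, -206.2, 156.6]
ee_rot: [0.001, 0.691, 0.722, 0.0]
force: [3.0, 0.6, 3.7]
grip_width: -0.0
```

```bash
python3 look.py 3
```

```text
5.8 [ 565.3 -206.2  156.6] [3.  0.6 3.7]
```

View pics/l3.png

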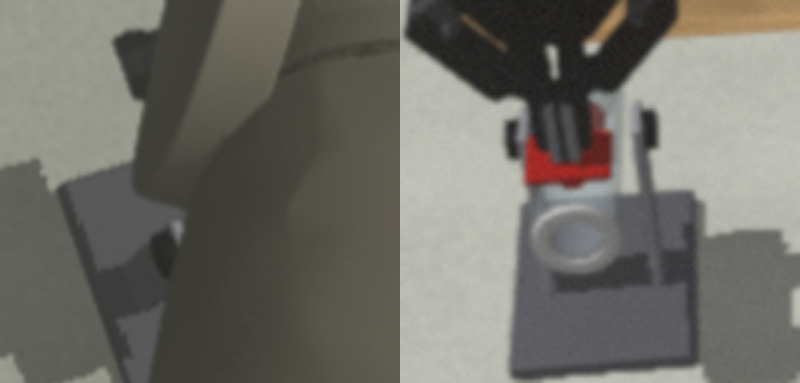

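play_rows --steps '[[[0,0,0.0008],[0,0,0]],[[0,0.0004,0.0008],[0,0,0]],[[0,0,0.0008],[0,0,0]],[[0,0.0004,0.0008],[0,0,0]],[[0,0,0],[0,0,0]],[[0,0,0],[0,0,0]],[[0,0,0],[0,0,0]],[[0,0,0],[0,0,0]],[[0,0,0],[0,0,0]]]'

```text
time_s: 6.8
eef_pos: [565.8, -206.1, 154.3]
ee_rot: [0.0, 0.691, 0.722, 0.0]
force: [4.0, -0.5, 5.5]
grip_width: 0.001
```

```bash
python3 look.py 4
```

```text
6.8 [ 565.8 -206.1  154.3] [ 4.  -0.5  5.5]
```

View pics/l4.png

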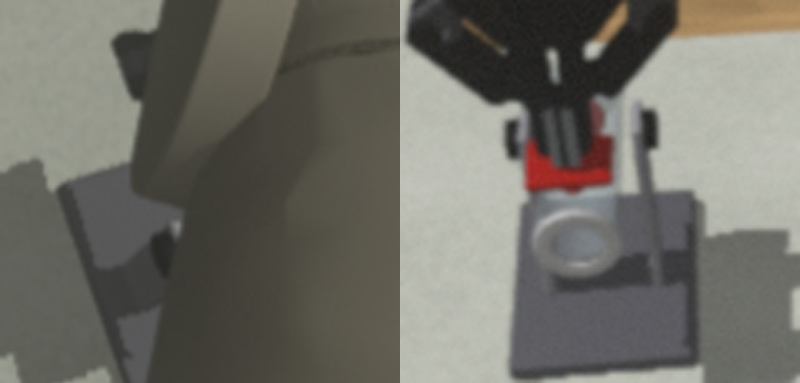

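play_rows --steps '[[[0,0.0006,0.0008],[0,0,0]],[[0,0.0006,0.0008],[0,0,0]],[[0,0,0],[0,0,0]],[[0,0,0],[0,0,0]],[[0,0,0],[0,0,0]],[[0,0,0],[0,0,0]],[[0,0,0],[0,0,0]],[[0,0,0],[0,0,0]]]'

```text
time_s: 7.7
eef_pos: [566.6, -206.1, 153.0]
ee_rot: [0.0, 0.691, 0.722, 0.0]
force: [3.3, 0.2, 4.6]
grip_width: -0.002
```

```bash
python3 look.py 5
```

```text
7.7 [ 566.6 -206.1  153. ] [3.3 0.2 4.6]
```

View pics/l5.png

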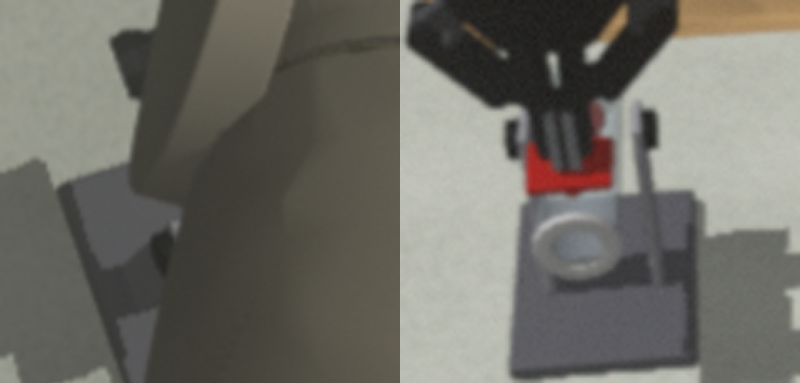

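play_rows --steps '[[[0,0.0003,0.0008],[0,0,0]],[[0,0.0003,0.0008],[0,0,0]],[[0,0,0],[0,0,0]],[[0,0,0],[0,0,0]],[[0,0,0],[0,0,0]],[[0,0,0],[0,0,0]],[[0,0,0],[0,0,0]],[[0,0,0],[0,0,0]]]'

```text
time_s: 8.6
eef_pos: [567.3, -206.1, 152.0]
ee_rot: [0.001, 0.691, 0.722, 0.0]
force: [4.9, -0.5, 5.6]
grip_width: -0.001
```

```bash
python3 look.py 6
```

```text
8.6 [ 567.3 -206.1  152. ] [ 4.9 -0.5  5.6]
```

View pics/l6.png

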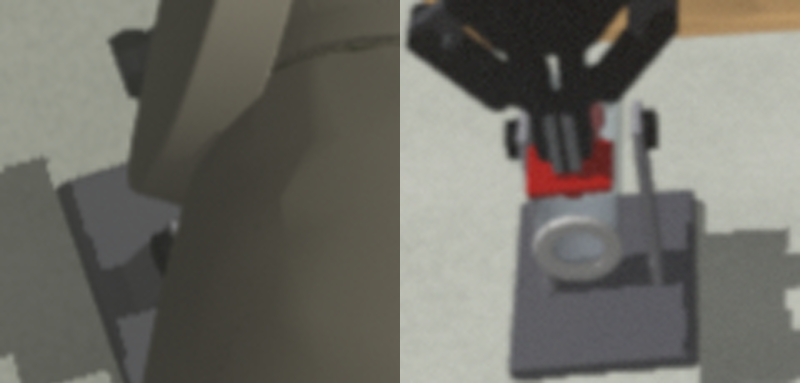

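play_rows --steps '[[[0,0.0003,0.0008],[0,0,0]],[[0,0.0003,0.0008],[0,0,0]],[[0,0,0],[0,0,0]],[[0,0,0],[0,0,0]],[[0,0,0],[0,0,0]],[[0,0,0],[0,0,0]],[[0,0,0],[0,0,0]],[[0,0,0],[0,0,0]]]'

```text
time_s: 9.5
eef_pos: [567.9, -206.0, 150.9]
ee_rot: [0.001, 0.691, 0.722, 0.0]
force: [5.6, 0.7, 6.7]
grip_width: -0.002
```

```bash
python3 look.py 7
```

```text
9.5 [ 567.9 -206.   150.9] [5.6 0.7 6.7]
```

View pics/l7.png

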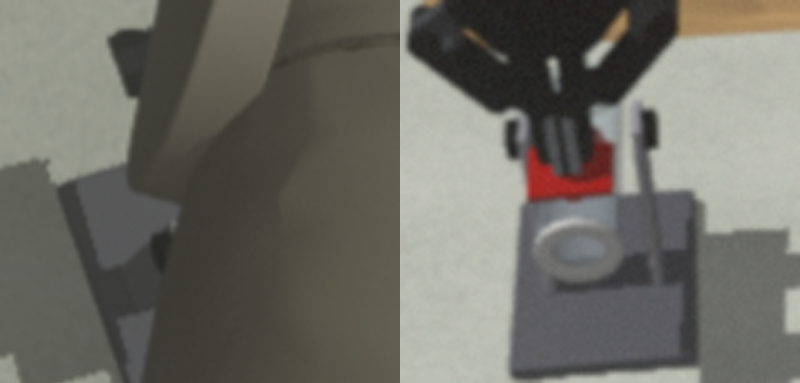

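The back ball no longer shows at (597,120), so they have started to roll. I'll hold still and look again.

play_rows --steps '[[[0,0,0],[0,0,0]],[[0,0,0],[0,0,0]],[[0,0,0],[0,0,0]],[[0,0,0],[0,0,0]],[[0,0,0],[0,0,0]],[[0,0,0],[0,0,0]]]'

```text
time_s: 10.2
eef_pos: [567.9, -206.0, 150.9]
ee_rot: [0.001, 0.691, 0.722, 0.0]
force: [5.0, -0.4, 5.9]
grip_width: -0.001
```

```bash
python3 look.py 8
```

```text
10.2 [ 567.9 -206.   150.9] [ 5.  -0.4  5.9]
```

View pics/l8.png

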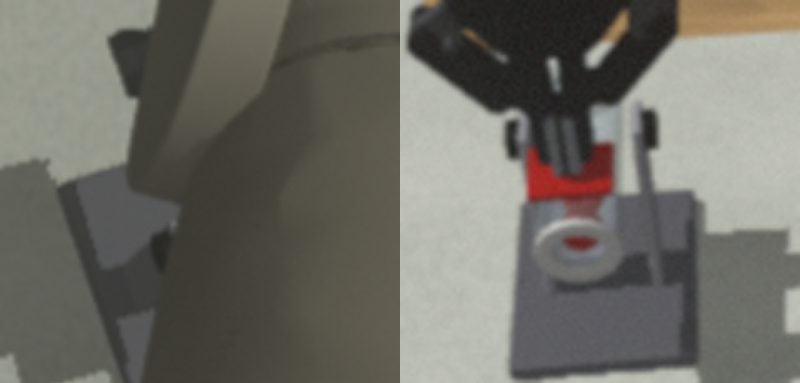

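The front ball is at the rim (zoom (580,240)) with the other one behind it. I'll lift off slowly, straight up.

play_rows --steps '[[[0,0.0004,0],[0,0,0]],[[0,0.0004,-0.0006],[0,0,0]],[[0,0,-0.0006],[0,0,0]],[[0,0,-0.0008],[0,0,0]],[[0,0,-0.001],[0,0,0]],[[0,0,-0.002],[0,0,0]],[[0,0,-0.004],[0,0,0]],[[0,0,-0.01],[0,0,0]],[[0,0,-0.02],[0,0,0]],[[0,0,-0.04],[0,0,0]],[[0,0,-0.04],[0,0,0]],[[0,0,-0.03],[0,0,0]],[[0,-0.06,0],[0,0,0]],[[0,-0.06,0],[0,0,0]],[[0,-0.06,0],[0,0,0]],[[0,0,0],[0,0,0]]]'

```text
time_s: 11.9
eef_pos: [429.5, -211.3, 262.8]
ee_rot: [-0.0, 0.692, 0.722, -0.0]
force: [1.6, -0.7, 0.1]
grip_width: -0.002
```

```bash
python3 look.py 9
```

```text
11.9 [ 429.5 -211.3  262.8] [ 1.6 -0.7  0.1]
```

View pics/l9.png

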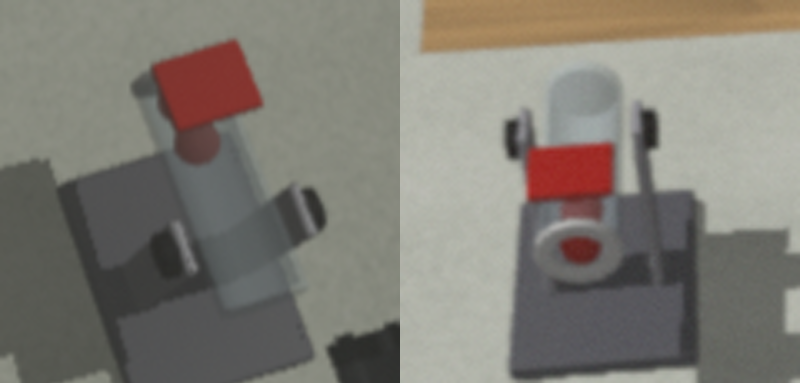

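```bash
python3 look.py 10
python3 - <<'E'
from h import *
from rig import cams
it,isc=cams.camera_info('top'),cams.camera_info('scene')
LT=np.array([[79,21,39],[79,-21,39],[45,-21,39],[45,21,39]],float)
PT=np.array([[152,66],[238,40],[262,103],[178,129]])/3.333+[370,170]-.5
LS=np.array([[45,-21,39],[45,21,39],[84,0,0]],float)
PS=np.array([[127,150],[213,143],[177,250]])*.3+[150,230]-.5
H=[503.7,-208.6,.045]
for nm,f in (('both',lambda t:np.r_[(proj(it,pts([*H,t[0]],LT))-PT).ravel(),(proj(isc,pts([*H,t[0]],LS))-PS).ravel()]),('scene',lambda t:(proj(isc,pts([*H,t[0]],LS))-PS).ravel())):
    s=least_squares(f,[0.]);print(nm,s.x,s.fun.round(1))
t=s.x[0]
for L in ([69,0,-7],[47,0,-7],[70,0,-7]):
    print(L,((proj(it,pts([*H,t],L))[0]-[370,170])*3.333).round(),((proj(isc,pts([*H,t],L))[0]-[150,230])/.3+[400,0]).round())
for n in('top','scene'):
  for t in ("red_ball_front_center","red_ball_back_center","green_rim"): print(n,t,[(d['p'],d['pixel']) for d in cams.tip_of(n,t)[:2]])
E
```

```text
12.0 [ 433.  -212.   263.2] [0.3 0.8 0.1]
both [0.10841134] [-0.7 -0.2 -0.3 -0.3  1.1  0.8 -0.3  1.1  0.5 -0.7  0.5 -0.5  0.9  1.7]
scene [0.10337056] [ 0.5 -0.9  0.5 -0.7  0.9  1.5]
[69, 0, -7] [181. 107.] [581. 239.]
[47, 0, -7] [198. 148.] [581. 206.]
[70, 0, -7] [180. 105.] [581. 241.]
top red_ball_front_center []
top red_ball_back_center []
top green_rim [(0.56, [147.1, 241.3])]
scene red_ball_front_center [(0.54, [205.8, 305.2])]
scene red_ball_back_center []
scene green_rim [(0.66, [467.0, 291.2])]
```

View pics/l10.png

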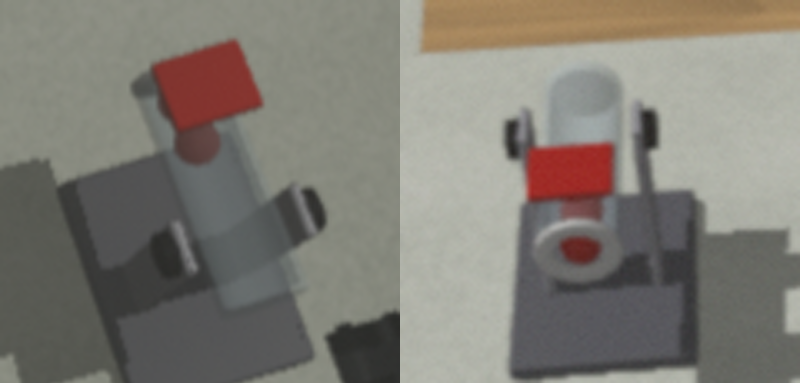

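The balls are still between the two pictures, 22 mm apart, and within a few zoomed pixels of where they should lie against the sill. The tilt is small and positive, and the arm is clear, so I'm handing in.

Run:
```python
from rig import ctrl
print(ctrl.finish_job())
```

```text
the job is handed in; nothing more can be done
None
```

The red tube is left tipped slightly mouth-down with the first red ball against the rim and the second right behind it. I pressed the red plate with the shut fingers along its arc, in about 1 mm steps past level. When the balls rolled I stopped, lifted straight up and backed away. The job was handed in at about 12 s of the 42 s allowed.

**Balls:** After letting go, two looks about 0.1 s apart showed both balls lying still in the tube. The second ball was within about 5 px of where it should lie, in the enlarged picture. The first is clearly visible through the rim's hole from the scene camera, but mostly hidden by the plate from above.

**Tilt:** My two estimates disagree a little. The finger height at the plate gave about +0.05 rad and the camera fit about +0.10 rad. Both are well inside 0 to 0.42.

**Green tube:** The arm never came near it. The network's rim point for it shifted 2 to 5 px between the first and last pictures. I put that down to detector noise but did not check it further.

**Not confirmed:** The final network calls missed the second ball in both views and the first ball in the top view, so the ball positions there are by eye and by my own projection.

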